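Lock in the push-lock switch that was left out

TASK

Two identical boxed push-lock switches stand on the bench, and both must be locked in before the hardness tester is used; one has been left out, its round cap standing higher. Click that cap in so that it stays down when you let go, without clicking the other switch, then rest a fingertip lightly on it once more to check that it has really stayed down, and take the hand away.

Things in the scene. Friction and masses are not known exactly. Their poses are not given: they have to be found in the camera images.
- button_a: Black round cap of push-lock switch a: 34 mm across, flat top, 10 mm thick. Origin: centre of its flat top. It slides straight down, sprung up. Its top stands 75 mm above the bench when out, about 65.5 mm when locked in, 57.5 mm at its stop. Each push to the stop, then letting go, turns out into locked and locked into out. Read from the heights which of caps a and b is out.
- button_b: Cap of switch b, exactly like that of switch a: same origin, size, heights and action. One of the two caps is out at the start, the other is locked in. For both: the spring takes 3 N at first and 7 N near the stop, which is firm and 17.4 mm down (a push must go at least 15 mm down to count); a locked cap gives less than 1 mm under a touch of 3 N.
- switch_a: Box of switch a: grey box 64 x 64 mm with a metal lid, 46 mm high, two 4 mm thick foot tabs (88 mm over the tabs, along its x) and a cable gland on its +y side (44 mm from the centre), fixed to the bench. Origin: centre of its underside, on the bench; z up. The cap is at its centre.
- switch_b: Box of switch b, exactly like that of switch a.

How it is judged:
On the way, in this order (a step that is already met when the one before it is completed fails the run):
1. the cap that was out is locked in and let go (z of button_a in the frame of switch_a between 0.0625 and 0.068 m and contact force between button_a and the fingers below 0.05 N), for 0.2 s.
2. it is touched lightly and stays down (z of button_a in the frame of switch_a between 0.0625 and 0.068 m and contact force between button_a and the fingers above 0.3 N), for 0.02 s.
At the end, for the whole second after the job is handed in: Both caps are locked in and at rest, their tops 62.5 to 68 mm above the underside of their boxes, and nothing touches them (z of button_a in the frame of switch_a between 0.0625 and 0.068 m and z of button_b in the frame of switch_b between 0.0625 and 0.068 m and linear speed of button_a below 0.02 m/s).
It fails at once if the switch that was already locked in is clicked or pushed in by 4 mm or more (z of button_b in the frame of switch_b above 0.069 m or z of button_b in the frame of switch_b below 0.0615 m).
It also fails if it takes over 32 s, if anything falls off the work surface, if the arm or the gripper's body presses on something with over 40 N, if the wrist force passes 120 N, or if a joint passes its speed limit or range.

ROBOT

A 6-joint arm with a two-finger parallel gripper is mounted at the origin on a cart in front of the work surface, level with it; the furniture and walls round the work are solid. World frame = base frame: x ahead of the robot, y to its left, z up, the work surface at z = 0. Lengths are in m, angles in rad, forces in N, time in s.
With the tool pointing down it reaches from about 0.375 to 0.975 m from the base axis. Payload 3.8 kg.
Tool frame: the origin (TCP) lies on the centre line of the jaws, within the pads' length; the fingertips stand 14 mm ahead of it and the grasp point (between the pads) lies 5 mm behind it; z points along the fingers, y is the line along which they close (so a half turn about z gives the same grasp; the last joint's range is limited). The gripper opens to 85 mm and grips with 20 to 120 N. Pads are 22 mm wide; open, the fingers measure 114 mm over their backs; the gripper's body (76 mm by 85 mm) begins 54 mm behind the grasp point. The pads swing forward as they close: fully open they stand 13 mm farther back than shut.
Start: joints at [1.142, 0.264, 1.604, -0, 1.274, -0.037], TCP at [0.258, 0.624, 0.245] pointing down, gripper open.
Joint ranges: [-2.63, 2.63], [-0.94, 2.18], [0.31, 2.57], [-1.31, 4.45], [0, 2.66], [-2.55, 2.55]. Speed limits (rad/s): [2.57, 2.57, 3.14, 3.14, 3.14, 3.14].

INTERFACE

Orientations are given as a rotation vector (axis times angle).
In Python, from workcell import bot, eyes, spot_in gives the robot as it stands.
- The arm moves only by the tool carry_out, never from a script. Its argument "series" is text: rows parted by semicolons, each of 4 numbers parted by spaces: the shift along the world's x, y, z in m, then the turn about the world's z in degrees. In form: tx ty tz roll; .... A call has 1 to 20 rows; each row shifts and turns the commanded pose from where the row before left it; what a row does not reach is not made up. A row lasts 1/8 s, in which the tool goes at most 62.5 mm and 10.7 degrees, less where a joint would pass 70% of its speed; a pose out of reach is approached as far as the arm can. A call is refused whole if a number of a shift passes 0.0625 or a number of a turn 10.7, either way. A call with a gripper value outside its range is refused whole. "jaw" is the gripper command: -1 is shut, 1 is fully open, values between are in proportion, set as the call begins (left out, the last holds). The fingers move at their own pace and stop on an object; "grip_force" is the grip in N (left out, the last holds). Time passes only in rows, so rows that do not move let the fingers close. It gives the time, the measured TCP pose, the force, the opening and the grip force at its end, in the units of the state.
- bot.read_state(): the state, without advancing time (a new reading comes with each control period).
- eyes.read_camera(name): name is "side" or "top"; returns (picture, depth): 400x640x3 uint8, blue, green, red; 400x640 float32, m along the optical axis (not along the pixel's ray), 0 where there is no reading.
- eyes.get_calibration(name): a dict with "K" (3x3 intrinsics, pixels), "position" and "rotation" of the camera in the world. Camera axes: x right, y down, z forward; pixel columns grow to the right and rows downward; lengths in m; the calibration is good to about 2 mm. A picture is of the moment at which its call begins. get_calibration takes no time and is no camera call.
- bot.finish_job(): hands the job in; it is judged then, once.
Trained networks look in the newest picture that a camera, given by its name, has taken for a name from the list of things; names that differ only in an ending like _2 or _b are one class to them, and where a whole thing is asked for, a point or a joint stands for the part that bears it (a point fixed in the world has none). Each returns a list of dicts, best first, with "score" (0 to 1); they miss things now and then, are a little off and sometimes report something else, mostly with a low value. They report only what shows in the picture. A call takes as long as a camera call.
- spot_in(camera, target): "rect" ([centre column, centre row, width, height] in pixels, round what is visible of it).
The state is a dict: "time": time; "q": joint angles; "joint_vel": joint speeds; "joint_torque": joint torques, N m; "tool_pos": TCP position; "tcp_rot": TCP orientation; "wrist_force": force on the tool from outside, world axes, zero at the start; "torque": the same for the moment, N m; "width": opening from 0.0 (shut) to 1.0 (fully open); "grip_force": force on a finger pad.
Only numpy, scipy, OpenCV 4.12 (cv2) and the standard library are available. Lean on these libraries where they do the work, as an engineer would, in place of code of your own. Each camera call takes 0.05 s, during which the arm holds its last target. There are 200 camera calls.

## Working session

There is one attempt and no reset: what is moved stays moved. The work goes in short steps, Python scripts to look and compute and a tool call to move; the robot and the scene stay as the last step left them, time stands still between calls to the robot, and variables do not carry over. Pictures are saved under pics/ and viewed, at most 10 in all, crops included, and the job is handed in when it is done.

Besides the shell and the picture viewer there is one more tool, called after "Emit:" as name(argument=value, ...) on one line, values as JSON. carry_out: Moves the arm, as the interface text tells. Its arguments: {"type":"object","properties":{"series":{"type":"string"},"jaw":{"type":"number"},"grip_force":{"type":"number"}},"required":["series"]}

```bash
mkdir -p pics
cat > h.py <<'E'
import numpy as np, cv2
from workcell import bot, eyes, spot_in
def cloud(n):
    im,d=eyes.read_camera(n); c=eyes.get_calibration(n); K=np.array(c["K"]);R=np.array(c["rotation"]);t=np.array(c["position"])
    v,u=np.mgrid[:400,:640]; P=np.stack([(u-K[0,2])/K[0,0]*d,(v-K[1,2])/K[1,1]*d,d],-1)@R.T+t
    P[d==0]=np.nan
    return im,P
E
python3 - <<'E'
from h import *
ims=[]
for n in ("top","side"):
    im,P=cloud(n); print(n,eyes.get_calibration(n)["position"])
    for tg in ("button_a","switch_a"):
        for r in spot_in(n,tg)[:4]:
            c,w,ww,hh=r["rect"]; 
            q=P[int(w-hh/4):int(w+hh/4)+1,int(c-ww/4):int(c+ww/4)+1].reshape(-1,3)
            print(tg,round(r["score"],2),np.round(r["rect"]),np.round(np.nanmedian(q,0),4))
    ims.append(im)
cv2.imwrite("pics/1.png",cv2.resize(np.vstack(ims),(480,600)))
cv2.imwrite("pics/top.png",ims[0]);cv2.imwrite("pics/side.png",ims[1])
print(bot.read_state())
E
```

```text
Traceback (most recent call last):
  File "h.py", line 5, in cloud
    v,u=np.mgrid[:400,:640]; P=np.stack([(u-K[0,2])/K[0,0]*d,(v-K[1,2])/K[1,1]*d,d],-1)@R.T+t
                               ~~~~~~~~~~~~~~~~~~~~~~~~~~~~~~~~~~~~~~~~~~~~~~~~~~~~~~~~~~~~^~
ValueError: operands could not be broadcast together with shapes (400,640) (3,)
```

```bash
sed -i 's/R=np.array(c\["rotation"\])/R=np.array(c["rotation"],float);R=cv2.Rodrigues(R)[0] if R.size==3 else R/' h.py
python3 - <<'E'
from h import *
ims=[]
for n in ("top","side"):
    im,P=cloud(n); print(n,eyes.get_calibration(n))
    for tg in ("button_a","switch_a"):
        for r in spot_in(n,tg)[:4]:
            c,w,ww,hh=r["rect"]; 
            q=P[int(w-hh/4):int(w+hh/4)+1,int(c-ww/4):int(c+ww/4)+1].reshape(-1,3)
            print(tg,round(r["score"],2),np.round(r["rect"]),np.round(np.nanmedian(q,0),4))
    ims.append(im)
cv2.imwrite("pics/1.png",cv2.resize(np.vstack(ims),(480,600)))
cv2.imwrite("pics/top.png",ims[0]);cv2.imwrite("pics/side.png",ims[1])
print(bot.read_state())
E
```

```text
top {'K': array([[484.86220648,   0.        , 313.39703477],
       [  0.        , 484.86220648, 193.02574863],
       [  0.        ,   0.        ,   1.        ]]), 'position': array([0.36358299, 0.09130845, 1.04280153]), 'rotation': array([-2.15794616,  2.15506611, -0.17597114])}
button_a 0.5 [236. 222.  18.  20.] [0.446  0.2272 0.0756]
button_a 0.47 [407. 187.  15.  19.] [ 0.5189 -0.118   0.0656]
switch_a 0.96 [235. 226.  35.  42.] [0.4379 0.2301 0.0721]
switch_a 0.75 [401. 190.  39.  38.] [ 0.5127 -0.1096  0.0467]
side {'K': array([[482.94464551,   0.        , 318.2844674 ],
       [  0.        , 482.94464551, 199.28880419],
       [  0.        ,   0.        ,   1.        ]]), 'position': array([ 0.27724391, -0.53055615,  0.6317663 ]), 'rotation': array([-2.26254706,  0.32714046, -0.16989368])}
button_a 0.76 [390. 289.  17.  18.] [ 0.5188 -0.1262  0.0654]
switch_a 0.79 [387. 306.  60.  58.] [ 0.5101 -0.1385  0.0449]
switch_a 0.75 [285. 177.  48.  47.] [0.4397 0.2084 0.0439]
{'time': 0.35, 'q': array([ 1.14211100e+00,  2.64118978e-01,  1.60432607e+00,  3.09603275e-05,
        1.27367936e+00, -3.68799691e-02]), 'joint_vel': array([-0.00116278, -0.00123031, -0.00409576,  0.00078071,  0.00109918,
       -0.0020572 ]), 'joint_torque': array([-3.91531030e-04, -5.14266694e+01, -3.66951799e+01, -2.00812160e-04,
        6.42913801e-03,  2.54480034e-05]), 'tool_pos': array([0.25766634, 0.62370961, 0.24495567]), 'tcp_rot': array([-6.11501853e-01, -3.08134995e+00,  8.01982000e-04]), 'wrist_force': array([ 0.15630668, -0.0270553 , -0.10962263]), 'torque': array([-0.01936893,  0.00762345, -0.00722007]), 'grip_force': 0.0, 'width': 1.0015480702756012}
```

View pics/1.png

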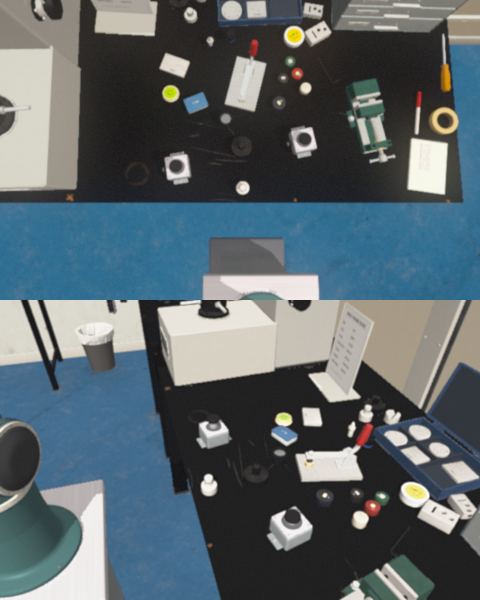

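Run:
```python
from h import *
for n in ("top","side"):
    im,P=cloud(n)
    for nm,x,y,lo,hi in (("out",.446,.227,.070,.082),("in",.519,-.118,.061,.072)):
        m=(np.hypot(P[...,0]-x,P[...,1]-y)<.035)&(P[...,2]>lo)&(P[...,2]<hi)
        q=P[m]; print(n,nm,len(q),q.mean(0).round(4),((q.min(0)+q.max(0))/2).round(4),(q.max(0)-q.min(0)).round(4))
    if n=="top":
        X=P
        for x0 in np.arange(.2,.75,.05):
            print(round(x0,2),[round(float(np.nanmax(X[...,2][(abs(X[...,0]-x0)<.025)&(abs(X[...,1]-y0)<.025)],initial=-1)),2) for y0 in np.arange(.7,.0,-.05)])
        cv2.imwrite("pics/2.png",cv2.resize(im[60:300,0:320],(800,600)))
```

```text
top out 221 [0.4456 0.2308 0.0748] [0.4462 0.2307 0.0746] [0.0325 0.0323 0.0091]
top in 209 [ 0.5217 -0.1203  0.0653] [ 0.5218 -0.1205  0.0657] [0.0332 0.0335 0.0094]
0.2 [-0.83, -0.82, -0.83, -0.83, -0.82, -0.83, -0.83, -0.83, -0.83, -0.83, -0.83, -0.83, -0.83, -0.83]
0.25 [-0.83, -0.83, -0.82, -0.83, -0.83, -0.83, -0.82, -0.82, -0.83, -0.83, -0.83, -0.83, -0.83, -0.83]
0.3 [-0.83, -0.83, -0.83, -0.83, -0.82, -0.83, -0.83, -0.83, -0.83, -0.83, -0.82, -0.83, -0.83, -0.83]
0.35 [0.01, 0.01, 0.01, 0.01, 0.01, 0.01, 0.01, 0.01, 0.0, 0.01, 0.0, 0.01, 0.0, 0.02]
0.4 [0.01, 0.15, 0.19, 0.19, 0.19, 0.01, 0.01, 0.01, 0.01, 0.05, 0.05, 0.01, 0.01, 0.05]
0.45 [-1.0, -1.0, 0.19, 0.2, 0.19, 0.01, 0.01, 0.01, 0.01, 0.08, 0.08, 0.01, 0.01, 0.01]
0.5 [-1.0, 0.19, 0.22, 0.19, 0.19, 0.01, 0.01, 0.01, 0.01, 0.05, 0.05, 0.01, 0.03, 0.05]
0.55 [-1.0, -1.0, 0.25, 0.24, 0.19, 0.01, 0.01, 0.01, 0.01, 0.0, 0.01, 0.01, 0.04, 0.03]
0.6 [-1.0, 0.2, 0.23, 0.2, 0.19, 0.01, 0.01, 0.01, 0.01, 0.01, 0.03, 0.02, 0.04, 0.02]
0.65 [-1.0, 0.19, 0.19, 0.19, 0.19, 0.01, 0.01, 0.01, 0.02, 0.02, 0.03, 0.03, 0.02, 0.06]
0.7 [-1.0, 0.22, 0.3, 0.39, 0.21, 0.01, 0.0, 0.0, 0.01, 0.02, 0.02, 0.01, 0.02, 0.05]
side out 152 [0.4445 0.2268 0.0741] [0.445  0.2285 0.0735] [0.0317 0.0331 0.0068]
side in 330 [ 0.5207 -0.1235  0.0649] [ 0.5218 -0.1223  0.0646] [0.0335 0.0324 0.0067]
```

View pics/2.png

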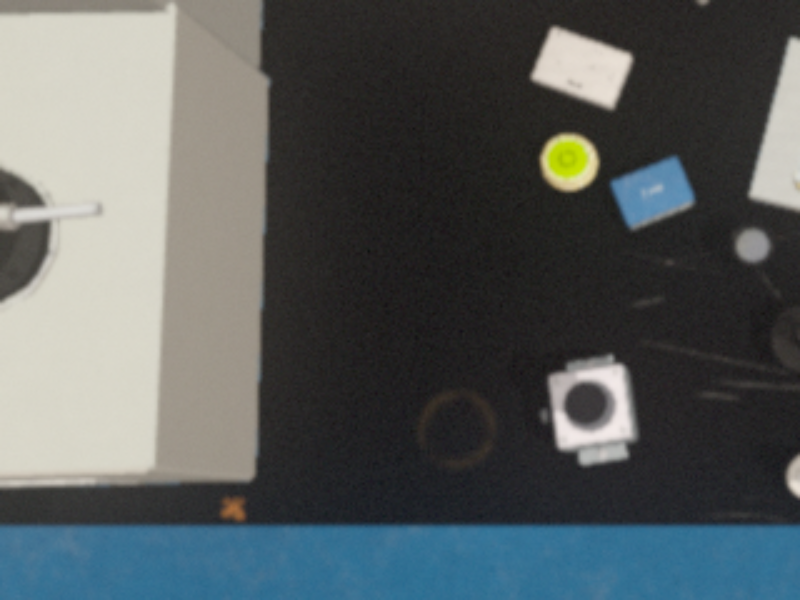

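Emit:
carry_out(series="0 -0.05 0 0; 0 -0.05 0 0; 0 -0.05 0 0; 0 -0.05 0 0; 0.0375 -0.0388 0 0; 0.0375 -0.0388 0 0; 0.0375 -0.0388 0 0; 0.0375 -0.0388 0 0; 0.0375 -0.0388 0 0; 0 0 -0.03 0; 0 0 -0.03 0; 0 0 -0.03 0; 0 0 -0.03 0; 0 0 0 0; 0 0 0 0", jaw=-1, grip_force=20)

```text
time: 2.33
tool_pos: [0.446, 0.2302, 0.1264]
tcp_rot: [0.611, 3.08, 0.001]
wrist_force: [0.8, -0.3, 0.6]
width: 0.004
grip_force: 0.0
```

Run:
```python
from h import *
im,P=cloud("side")
m=(np.hypot(P[...,0]-.446,P[...,1]-.23)<.03)&(P[...,2]>.085)&(P[...,2]<.15)
q=P[m]; print(len(q), np.percentile(q[:,2],[0,1,5]), q.min(0),q.max(0))
cv2.imwrite("pics/3.png",cv2.resize(im[60:220,200:400],(750,600)))
print(bot.read_state()["wrist_force"])
```

```text
180 [0.11152608 0.1127973  0.11602078] [0.43209314 0.21122159 0.11152608] [0.45798522 0.23411506 0.14844243]
[0.80564658 0.32429014 0.94848104]
```

View pics/3.png

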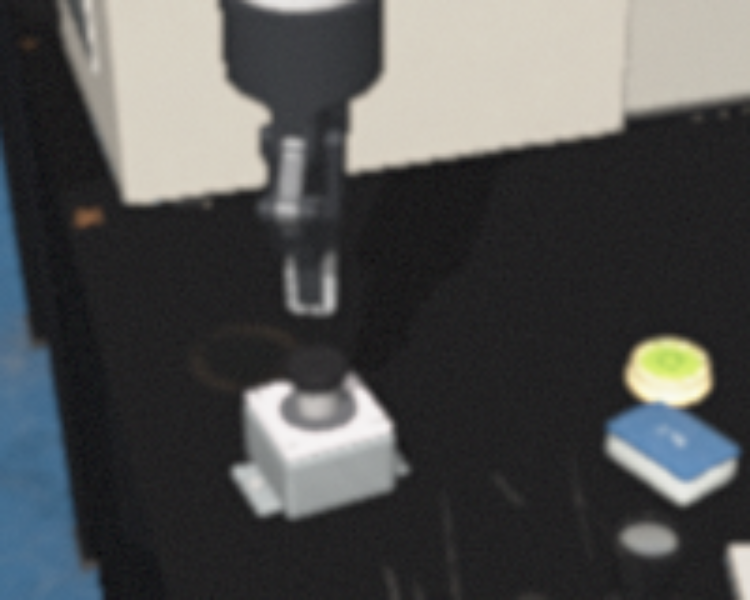

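Emit:
carry_out(series="0 0 -0.015 0; 0 0 -0.015 0; 0 0 -0.005 0; 0 0 -0.005 0; 0 0 -0.005 0; 0 0 -0.005 0; 0 0 0 0; 0 0 0 0")

```text
time: 3.38
tool_pos: [0.4448, 0.2296, 0.0755]
tcp_rot: [-0.611, -3.08, 0.001]
wrist_force: [-3.4, -2.3, 6.2]
width: 0.001
grip_force: 3.0
```

Nearly at the stop (6.2 N); a few more mm.

Emit:
carry_out(series="0 0 -0.002 0; 0 0 -0.002 0; 0 0 -0.001 0; 0 0 0 0; 0 0 0 0")

```text
time: 4.0
tool_pos: [0.445, 0.2298, 0.0716]
tcp_rot: [-0.611, -3.081, 0.001]
wrist_force: [-6.6, -3.0, 13.0]
width: -0.004
grip_force: 6.4
```

Emit:
carry_out(series="0 0 0.005 0; 0 0 0.01 0; 0 0 0.015 0; 0 0 0.02 0; 0 0 0.02 0; 0 0 0 0; 0 0 0 0; 0 0 0 0")

```text
time: 5.0
tool_pos: [0.4445, 0.2295, 0.1392]
tcp_rot: [-0.611, -3.08, 0.002]
wrist_force: [0.0, -0.3, -0.5]
width: 0.001
grip_force: 0.0
```

Run:
```python
from h import *
im,P=cloud("side")
for nm,x,y in (("pressed",.445,.229),("other",.5215,-.122)):
    m=(np.hypot(P[...,0]-x,P[...,1]-y)<.012)&(P[...,2]>.055)&(P[...,2]<.085)
    print(nm,m.sum(),np.median(P[m],0).round(4))
print(bot.read_state())
```

```text
pressed 66 [0.4445 0.2285 0.0652]
other 157 [ 0.522  -0.1219  0.0654]
{'time': 5.05, 'q': array([ 4.26796246e-01,  2.81678878e-02,  2.07924027e+00, -1.34791305e-05,
        1.03609962e+00, -7.52154180e-01]), 'joint_vel': array([ 0.00222572,  0.00110085, -0.0044907 , -0.00084571, -0.0004162 ,
       -0.00161499]), 'joint_torque': array([ 1.17654188e-03, -3.48419452e+01, -3.31875587e+01, -2.81061202e-04,
       -4.83151180e-04, -2.27414392e-05]), 'tool_pos': array([0.44455423, 0.2295101 , 0.13923756]), 'tcp_rot': array([-6.11267628e-01, -3.07997137e+00,  1.76848135e-03]), 'wrist_force': array([-0.44205906,  0.4763716 ,  0.36332811]), 'torque': array([-0.00139129, -0.02852512,  0.0476935 ]), 'grip_force': 0.0, 'width': 0.001865639834840449}
```

Emit:
carry_out(series="0 0 -0.025 0; 0 0 -0.02 0; 0 0 -0.01 0; 0 0 -0.003 0; 0 0 -0.001 0; 0 0 -0.001 0; 0 0 0 0; 0 0 0 0")

```text
time: 6.05
tool_pos: [0.4455, 0.2299, 0.0807]
tcp_rot: [0.611, 3.081, 0.001]
wrist_force: [0.6, 0.6, 0.3]
width: -0.001
grip_force: 0.0
```

Emit:
carry_out(series="0 0 -0.0007 0; 0 0 0 0; 0 0 -0.0007 0; 0 0 0 0; 0 0 0 0")

```text
time: 6.68
tool_pos: [0.4453, 0.2299, 0.079]
tcp_rot: [0.611, 3.081, -0.0]
wrist_force: [-1.0, -0.3, 2.8]
width: 0.0
grip_force: 1.3
```

Emit:
carry_out(series="0 0 0 0; 0 0 0 0")

```text
time: 6.92
tool_pos: [0.4452, 0.2298, 0.0789]
tcp_rot: [-0.612, -3.081, 0.0]
wrist_force: [-1.4, 0.3, 2.8]
width: 0.004
grip_force: 1.4
```

Steady light contact at 2.8 N; now retreat.

Emit:
carry_out(series="0 0 0.005 0; 0 0 0.015 0; 0 0 0.03 0; 0 0 0.04 0; 0 0 0.04 0; 0 0 0.03 0; 0 0 0 0; 0 0 0 0; 0 0 0 0")

```text
time: 8.05
tool_pos: [0.4443, 0.2294, 0.2373]
tcp_rot: [-0.611, -3.079, 0.003]
wrist_force: [-0.1, -0.1, -0.8]
width: -0.002
grip_force: 0.0
```

Run:
```python
from h import *
im,P=cloud("side")
z=[]
for nm,x,y in (("pressed",.445,.229),("other",.5215,-.122)):
    m=(np.hypot(P[...,0]-x,P[...,1]-y)<.012)&(P[...,2]>.055)&(P[...,2]<.085)
    z.append(np.median(P[m][:,2])); print(nm,m.sum(),z[-1])
if all(.0635<a<.067 for a in z): print(bot.finish_job())
```

```text
pressed 69 0.0650112166582193
other 161 0.06534391978571608
the job is handed in; nothing more can be done
None
```

The cap that was out is now locked in: after a light 2.8 N check touch it measured about 65 mm high. The other switch was never touched (also about 65 mm), the hand is clear, and I handed the job in about 8 s into the 32 s limit, though no verdict was returned.

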